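Shut the top drawer and point out the wing nut

TASK

Two drawers of the small-parts unit have been left open, the top one covering the one below it. Push the top drawer fully home with your fingertips, then show me the wing nut in the drawer below: point down at it from close above, fingertips a finger's width or two over it, and keep pointing for at least two seconds, finishing while you still point so that I can reach in and take it. Leave the lower drawer open as it is, do not touch or lift any of the hardware, and do not disturb the jar, the tin or the screwdriver.

Things in the scene. Friction and masses are not known exactly. Their poses are not given: they have to be found in the camera images.
- unit: Drawer unit fixed to the bench: green steel shell 180 deep (x) x 300 wide (y) x 160 mm high (top bare), three rows of clear full-width drawers 50 mm apart. Origin: centre of its underside; its -x axis points out of the drawer fronts (to the robot's right and away from it); drawers slide along x. Shell's open front at x = -90 mm. Bottom row shut and fixed; middle (lower) and top (upper) drawers open.
- upper (a joint): Opening of the top drawer in m: 0 = fully home, greater = pulled out towards the unit's -x, rigid stops at 0 and 0.14. Starts 0.07 to 0.11. Slides with about 1.5 N friction and a little damping; no spring or catch, stays where it is left. Holds small screws that cannot fall out.
- upper_front (a point): Centre of the outer face of the top drawer's flat front, 290 mm wide, 46 high (23 mm below to 23 above this point: 107 to 153 mm over the bench), 4 thick. Axes as the unit's. Moves with the drawer; fully home it is at unit x = -94 mm, y = 0, z = 130 mm. A finger pull at the front's bottom edge, 60 mm wide, 5 high (top 16 mm below this point), sticks out 12 mm.
- lower (a joint): Displacement of the lower drawer in m from where it was left: 0 at the start (it then stands 105 to 125 mm open), negative = pushed in. It slides as easily as the top one and must be left as it is.
- lower_front (a point): Centre of the lower drawer's front, same make as the top one, 50 mm lower: front 57 to 103 mm over the bench, side walls to 101, dividers to 94, inner floor at 62. Axes as the unit's. Behind it four compartments side by side, 68 mm wide (y), 78 deep (x), centred 43 mm behind (+x) this point, 35 and 104 mm to either side, one piece of hardware in each; small stock in a second row behind.
- wing_nut: The thing to point at: plain steel wing nut, a round boss 21 mm across and 13 mm high with two flat rounded ears, 51 mm over the ears (along its own x) and 25 mm high over all. It stands on its boss on the floor of one of the four front compartments of the lower drawer (any of the four, any yaw). Origin at the centre of its underside, z up.
- hex_nut: Plain steel hexagon nut 24 mm across flats, 13 mm high, in another compartment. Origin at the centre of its underside.
- cap_nut: Plain steel domed cap nut 22 mm across flats, 23.5 mm high, in another compartment. Origin at the centre of its underside.
- spacer: Plain steel spacer ring 35 mm outside, 17 mm bore, 11 mm high, in another compartment. Origin at the centre of its underside.
- jar: Glass jar with red lid, 72 mm across, 115 mm high, standing on the bench by the end of the unit that is farther from the robot. Origin at the centre of its underside. Leave alone.
- tin: Round tin, 66 mm across, 85 mm high, standing on the bench in front of the open drawers, towards the robot. Origin at the centre of its underside. Leave alone.
- screwdriver: Screwdriver about 200 mm long lying on the bench in front of the open drawers. Leave alone.

How it is judged:
By the outcome, as a careful person would: the job done as asked, in the order asked, and still so for the second after the job is handed in, with the robot touching nothing.
It also fails if it takes over 42 s, if anything falls off the work surface, if the arm or the gripper's body presses on something with over 40 N, if the wrist force passes 120 N, or if a joint passes its speed limit or range.

ROBOT

A 6-joint arm with a two-finger parallel gripper is mounted at the origin on the work surface. World frame = base frame: x ahead of the robot, y to its left, z up, the work surface at z = 0. Lengths are in mm, angles in rad, forces in N, time in s.
With the tool pointing down it reaches from about 300 to 775 mm from the base axis. Payload 14.6 kg.
Tool frame: the origin (TCP) lies between the finger pads; the fingertips stand 19 mm ahead of it and the grasp point (between the pads) is the TCP; z points along the fingers, y is the line along which they close (so a half turn about z gives the same grasp; the last joint's range is limited). The gripper opens to 94 mm and grips with 3 to 60 N. Pads are 16 mm wide; open, the fingers measure 119 mm over their backs; the gripper's body (75 mm by 177 mm) begins 78 mm behind the grasp point.
Start: joints at [1.117, 0.3, 1.521, -0, 1.321, -0.067], TCP at [207.471, 509.357, 224.446] pointing down, gripper open.
Joint ranges: [-3.03, 3.03], [-0.79, 2.21], [0.23, 2.52], [-1.04, 4.18], [0, 3.07], [-2.55, 2.55]. Speed limits (rad/s): [2.22, 2.22, 2.57, 3.14, 3.14, 3.14].

INTERFACE

Orientations are given as [roll, pitch, yaw] about the fixed x, y, z axes, in that order (R = Rz(yaw) Ry(pitch) Rx(roll)).
In Python, from cell import monitor, imaging, job, find_in, trace gives the robot as it stands. The module is installed in compiled form; this text tells all that it offers.
- The arm moves only by the tool arm_command, never from a script. Its argument "steps" is a list of rows, each a list of 5 numbers: the opening, from 0 (shut) to 1 (fully open), then the shift along the tool's x, y, z in mm, then the turn about the tool's z in degrees. In form: [[gripper, dx, dy, dz, turn], ...]. A call has 1 to 20 rows; each row is the pose to reach, as a shift and turn from the pose commanded when the call began, along the tool's axes at that moment; what a row does not reach only later rows make up. A row lasts 1/8 s, in which the tool goes at most 62.5 mm and 10.7 degrees, less where a joint would pass 70% of its speed; a pose out of reach is approached as far as the arm can. A call with a gripper value outside its range is refused whole. The fingers move at their own pace and stop on an object; "force" is the grip in N (left out, the last holds). Time passes only in rows, so rows that repeat a pose let the fingers close. It gives the time, the measured TCP pose, the force, the opening and the grip force at its end, in the units of the state.
- monitor.read_state(): the state, without advancing time (a new reading comes with each control period).
- imaging.camera(name): name is "side" or "top" or "wrist"; returns a dict with "img" (480x640x3 uint8, red, green, blue), "mtx" (3x3 intrinsics, pixels), "view" (4x4, takes a point from world to camera coordinates). Camera axes: x right, y down, z forward; pixel columns grow to the right and rows downward; lengths in mm; the calibration is good to about 2 mm. A picture is of the moment at which its call begins. There is no depth.
- job.sign_off(): hands the job in; it is judged then, once.
Trained networks look in a picture, given as the dict that the camera call returned (one of the last four; its "shot" number tells which), for a name from the list of things; names that differ only in an ending like _2 or _b are one class to them, and where a whole thing is asked for, a point or a joint stands for the part that bears it (a point fixed in the world has none). Each returns a list of dicts, best first, with "p" (0 to 1); they miss things now and then, are a little off and sometimes report something else, mostly with a low value. They report only what shows in the picture. A call takes as long as a camera call.
- find_in(picture, target): "rect" ([centre column, centre row, width, height] in pixels, round what is visible of it).
- trace(picture, target): "region" (480x640 bool, what is visible of it) and "rect" ([centre column, centre row, width, height] in pixels, round what is visible of it).
The state is a dict: "clock": time; "joints": joint angles; "qd": joint speeds; "effort": joint torques, N m; "eef_pos": TCP position; "eef_rot": TCP orientation; "wrist_force": force on the tool from outside, world axes, zero at the start; "moment": the same for the moment, N m; "finger_gap": finger opening in mm; "finger_force": force on a finger pad.
Only numpy, scipy, OpenCV 4.12 (cv2) and the standard library are available. Lean on these libraries where they do the work, as an engineer would, in place of code of your own. Each camera call takes 0.05 s, during which the arm holds its last target. There are 200 camera calls.

## Working session

There is one attempt and no reset: what is moved stays moved. The work goes in short steps, Python scripts to look and compute and a tool call to move; the robot and the scene stay as the last step left them, time stands still between calls to the robot, and variables do not carry over. Pictures are saved under pics/ and viewed, at most 10 in all, crops included, and the job is handed in when it is done.

Besides the shell and the picture viewer there is one more tool, called by a JSON object that holds its "api" and its "payload". arm_command: Moves the arm, as the interface text tells. Its arguments: {"type":"object","properties":{"steps":{"type":"array","items":{"type":"array","items":{"type":"number"}}},"force":{"type":"number"}},"required":["steps"]}

```bash
mkdir -p pics
cat > h.py <<'E'
import numpy as np, cv2
from cell import monitor, imaging, job, find_in, trace
def ray(p,uv):
    M=np.array(p["mtx"]);V=np.array(p["view"]);R=V[:3,:3];t=V[:3,3]
    d=R.T@np.linalg.solve(M,[uv[0],uv[1],1.]);return -R.T@t,d
def atz(p,uv,z):
    c,d=ray(p,uv);return c+d*(z-c[2])/d[2]
def tri(obs):
    A=np.zeros((3,3));b=np.zeros(3)
    for p,uv in obs:
        c,d=ray(p,uv);d/=np.linalg.norm(d);P=np.eye(3)-np.outer(d,d);A+=P;b+=P@c
    return np.linalg.solve(A,b)
def proj(p,X):
    V=np.array(p["view"]);x=np.array(p["mtx"])@(V[:3,:3]@np.array(X)+V[:3,3]);return x[:2]/x[2]
def save(p,n): cv2.imwrite("pics/"+n,p["img"][:,:,::-1])
E
python3 - <<'E'
from h import *
np.set_printoptions(precision=1,suppress=True)
s=monitor.read_state();print(s["eef_pos"],s["eef_rot"],s["clock"])
for n in ["top","side","wrist"]:
    p=imaging.camera(n);save(p,n+"0.png");print(n,ray(p,(320,240))[0],ray(p,(320,240))[1])
    for t in ["unit","upper_front","lower_front","wing_nut","jar","tin","screwdriver"]:
        r=find_in(p,t);print(t,[(np.array(q["rect"]),round(q["p"],2)) for q in r[:2]])
E
```

```text
[207.4 509.1 223.9] [-3.1 -0.   2.8] 0.0
top [ 514.1   55.2 1140.1] [ 0.1 -0.  -1. ]
unit [(array([281.9, 288.2, 203.6, 208.9]), 0.78)]
upper_front []
lower_front [(array([358.5, 257.2,  59.7, 139.5]), 0.88), (array([281.1, 286.8, 199.3, 210.6]), 0.74)]
wing_nut []
jar [(array([195.4, 184.9,  51.4,  45.1]), 0.96), (array([280.4, 290. , 202.7, 213.3]), 0.38)]
tin [(array([425.6, 291.6,  41.9,  32.9]), 0.56)]
screwdriver [(array([392.4, 206.8,  21.8,  90.9]), 0.6), (array([426.6, 291.4,  40.5,  33.5]), 0.25)]
side [ 498.1 -665.5  553.7] [ 0.1  0.8 -0.5]
unit [(array([282. , 234.9, 208.7, 145.5]), 0.92)]
upper_front [(array([298.4, 242.4, 179.1,  94.4]), 0.57), (array([252.8, 288.6,  21.1,  12.8]), 0.49)]
lower_front [(array([300.9, 279.5, 175.6,  74.6]), 0.92)]
wing_nut []
jar [(array([361.7, 188.4,  23.6,  35.7]), 0.75)]
tin [(array([293.9, 361.4,  51.3,  68.2]), 0.55)]
screwdriver [(array([395.9, 328.1, 112.7,  37.9]), 0.57), (array([297.4, 240. , 178.5,  93. ]), 0.26)]
wrist [135.1 538.4 385.4] [ 0.3 -0.1 -1. ]
unit []
upper_front []
lower_front []
wing_nut []
jar []
tin []
screwdriver []
```

View pics/top0.png

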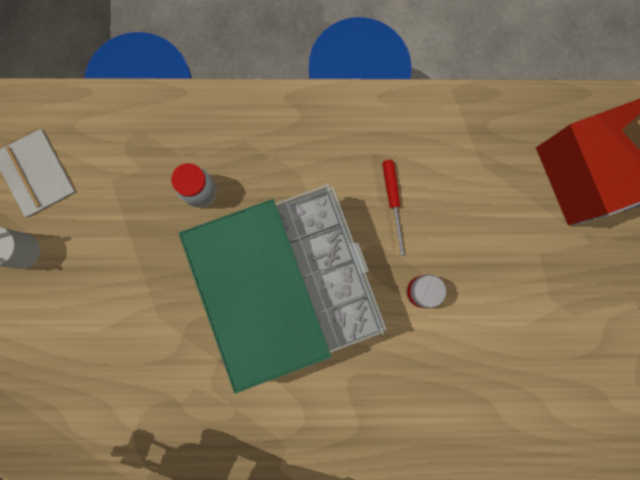

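View pics/side0.png

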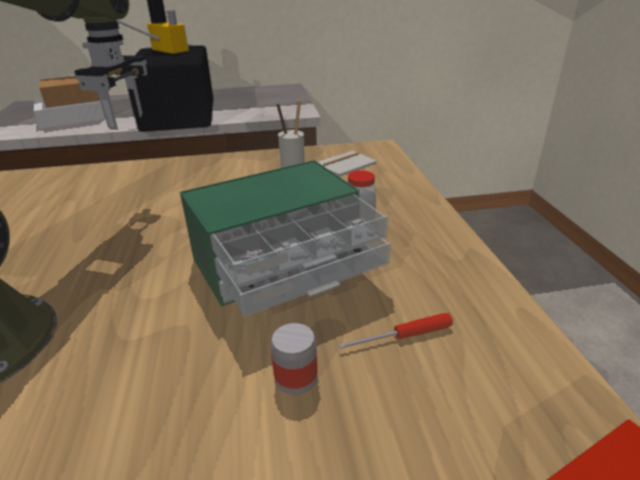

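The top view shows the green shell with corners at about (180,233), (273,200), (329,355) and (235,392). The top drawer's front runs (331,187) to (384,331), the screwdriver is at x≈392 and the tin at (428,291). The side view shows the lower drawer sticking out slightly further than the top one. Next I'll fit the unit's pose.

Run:
```python
from h import *
np.set_printoptions(precision=2,suppress=True)
p=imaging.camera("top");im=p["img"].astype(int)
g=((im[:,:,1]>im[:,:,0]+25)&(im[:,:,1]>im[:,:,2]+5)).astype(np.uint8)
n,l,st,_=cv2.connectedComponentsWithStats(g);k=1+np.argmax(st[1:,4]);
c=np.argwhere(l==k)[:,::-1].astype(float)
W=np.array([atz(p,x,160)[:2] for x in c],np.float32)
print("rect",cv2.minAreaRect(W)); print(cv2.boxPoints(cv2.minAreaRect(W)))
for uv,z in [((331,187),153),((384,331),153),((362,258),110),((392,160),15),((402,254),10),((428,291),85),((189,180),115),((331,187),103),((384,331),103)]: print(uv,atz(p,uv,z))
cr=p["img"][170:400,170:450];cv2.imwrite("pics/topc.png",cv2.resize(cr,None,fx=2.6,fy=2.6,interpolation=3)[:,:,::-1])
```

```text
rect ((525.9849853515625, 152.52528381347656), (297.6150207519531, 178.15542602539062), 19.667692184448242)
[[355.88 186.32]
 [415.84  18.56]
 [696.09 118.73]
 [636.13 286.49]]
(331, 187) [718.29  14.57 153.  ]
(384, 331) [458.49 -76.47 153.  ]
(362, 258) [591.93 -43.7  110.  ]
(392, 160) [ 803.36 -119.02   15.  ]
(402, 254) [ 607.03 -136.06   10.  ]
(428, 291) [ 529.39 -171.65   85.  ]
(189, 180) [740.71 278.76 115.  ]
(331, 187) [728.63  12.51 103.  ]
(384, 331) [455.67 -83.14 103.  ]
```

View pics/topc.png

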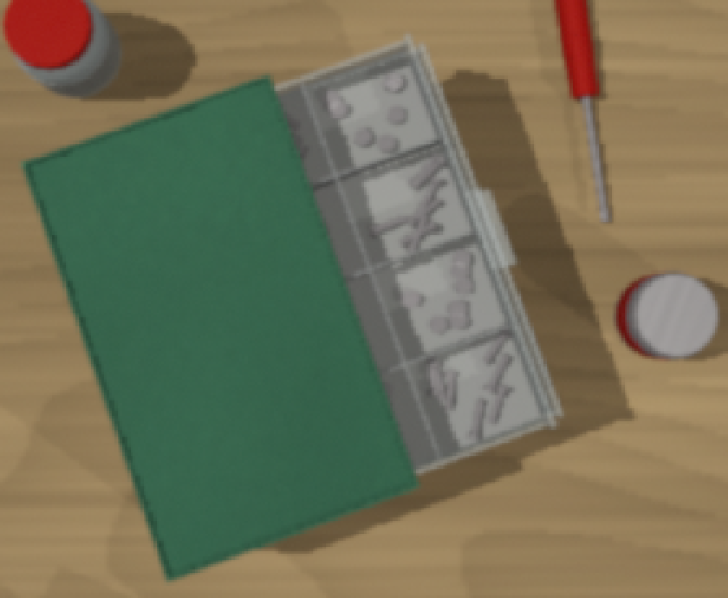

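```bash
cat >> h.py <<'E'
from scipy.spatial.transform import Rotation as Ro
C=np.array([526.,152.5]);YAW=np.deg2rad(109.67)
UX=np.array([np.cos(YAW),np.sin(YAW)]);UY=np.array([-UX[1],UX[0]])
def w2u(X): d=np.array(X[:2])-C;return np.array([d@UX,d@UY,X[2]])
def u2w(u): q=C+u[0]*UX+u[1]*UY;return np.array([q[0],q[1],u[2]])
def goto(X,yaw=None):
    s=monitor.read_state();R=Ro.from_euler("xyz",s["eef_rot"])
    print("shift",R.inv().apply(np.array(X)-s["eef_pos"]).round(1),"from",np.round(s["eef_pos"],1))
    x=R.as_matrix()[:,0];y0=np.arctan2(x[1],x[0])
    if yaw is not None: print("turn",np.rad2deg((y0-yaw+np.pi)%(2*np.pi)-np.pi))
E
python3 - <<'E'
from h import *
X=u2w([-245,0,235]);print(X);goto(X,YAW);print(monitor.read_state()["eef_rot"])
E
```

```text
[608.46755356 -78.20349501 235.        ]
shift [-593.  -392.9  -10.5] from [207.5 509.4 224.4]
turn 48.17038189073669
[-3.14154853e+00 -6.84068761e-06  2.75483436e+00]
```

{"api": "arm_command", "payload": {"steps": [[0, -50, -33, -11, 8], [0, -100, -66, -11, 16], [0, -150, -99, -11, 24], [0, -200, -132, -11, 32], [0, -250, -165, -11, 40], [0, -300, -198, -11, 48.2], [0, -350, -231, -11, 48.2], [0, -400, -264, -11, 48.2], [0, -450, -297, -11, 48.2], [0, -500, -330, -11, 48.2], [0, -550, -363, -11, 48.2], [0, -580, -384, -11, 48.2], [0, -593, -393, -11, 48.2], [0, -593, -393, -11, 48.2], [0, -593, -393, -11, 48.2], [0, -593, -393, -11, 48.2]]}}

```text
clock: 3.25
eef_pos: [608.2, -77.2, 235.8]
eef_rot: [3.141, 0.0, 1.915]
wrist_force: [0.8, 1.0, 0.1]
finger_gap: 0.3
finger_force: 0.0
```

Run:
```python
from h import *
np.set_printoptions(precision=1,suppress=True)
p=imaging.camera("wrist");save(p,"w1.png");s=monitor.read_state();print(s["eef_pos"],s["eef_rot"],s["clock"])
for t in ["upper_front","lower_front","wing_nut"]:
    r=find_in(p,t);print(t,[(np.array(q["rect"]),round(q["p"],2)) for q in r[:2]])
for y in (-145,0,145):
  for x in (-164,-184,-194,-204): print(x,y,proj(p,u2w([x,y,153])))
print(proj(p,u2w([-209,145,103])),proj(p,u2w([-209,-145,103])))
print(proj(p,u2w([-90,140,160])),proj(p,u2w([-90,-140,160])))
```

```text
[608.2 -77.4 235.8] [3.1 0.  1.9] 3.3
upper_front [(array([314.6,  91.9, 552.1, 179.6]), 0.69), (array([317.2,  90. , 548.2, 179.9]), 0.35)]
lower_front [(array([315.9, 179. , 421.6,  15.4]), 0.77), (array([191.9, 293. ,  98.8, 102.2]), 0.31)]
wing_nut []
-164 -145 [579.5 115.4]
-184 -145 [573.5 152.4]
-194 -145 [570.6 170.3]
-204 -145 [567.7 187.8]
-164 0 [315.6 115.1]
-184 0 [315.6 152.2]
-194 0 [315.6 170.1]
-204 0 [315.6 187.6]
-164 145 [ 51.2 114.9]
-184 145 [ 57.3 152. ]
-194 145 [ 60.2 169.9]
-204 145 [ 63.1 187.5]
[105.7 183.4] [525.6 183.7]
[ 27.  -44.1] [603.4 -43.2]
```

View pics/w1.png

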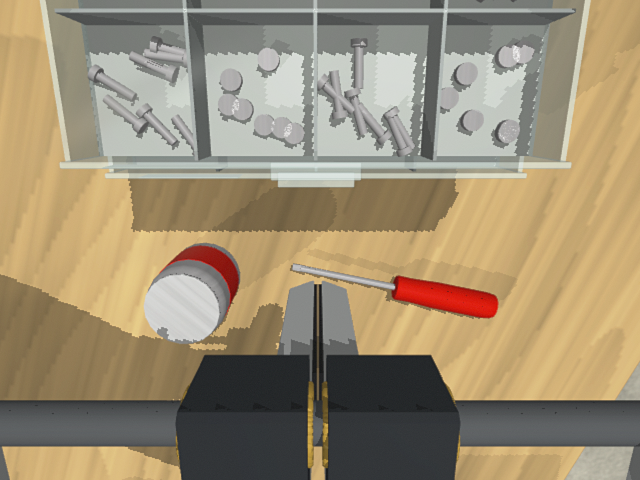

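The wrist view shows the top drawer's front edge at row ~166, so it is about 98 mm open and its ends (60, 570) match my fit. The lower edge is at row ~176. The path is clear, so I'll descend in front of the drawer and push.

{"api": "arm_command", "payload": {"steps": [[0, 10, 0, 40, 0], [0, 14, 0, 80, 0], [0, 14, 0, 97, 0], [0, 14, 0, 97, 0], [0, 28, 0, 97, 0], [0, 38, 0, 97, 0], [0, 46, 0, 97, 0], [0, 56, 0, 97, 0], [0, 68, 0, 97, 0], [0, 80, 0, 97, 0], [0, 92, 0, 97, 0], [0, 104, 0, 97, 0], [0, 114, 0, 97, 0], [0, 122, 0, 97, 0], [0, 128, 0, 97, 0], [0, 132, 0, 97, 0]]}}

```text
clock: 5.45
eef_pos: [563.9, 46.3, 138.4]
eef_rot: [-3.141, -0.0, 1.914]
wrist_force: [0.1, -1.2, 0.4]
finger_gap: 0.4
finger_force: 0.8
```

Run:
```python
from h import *
s=monitor.read_state();print(w2u(s["eef_pos"]),s["wrist_force"],s["clock"]);goto(u2w([-102,0,139]),YAW)
```

```text
[-1.12766520e+02  4.51428461e-02  1.38405481e+02] [ 0.10088877 -1.17651917  0.37167174] 5.45
shift [10.8  0.  -0.6] from [563.9  46.3 138.4]
turn -0.029687997156417265
```

Contact is steady at about 1.2 N, which is the drawer friction. I'll creep on until it reaches the stop.

{"api": "arm_command", "payload": {"steps": [[0, 2, 0, 0, 0], [0, 4, 0, 0, 0], [0, 6, 0, 0, 0], [0, 8, 0, 0, 0], [0, 9, 0, 0, 0], [0, 10, 0, 0, 0], [0, 10, 0, 0, 0]]}}

```text
clock: 6.32
eef_pos: [560.8, 54.9, 138.4]
eef_rot: [-3.142, 0.001, 1.913]
wrist_force: [1.7, -5.3, -0.5]
finger_gap: 0.4
finger_force: 2.8
```

{"api": "arm_command", "payload": {"steps": [[0, 1, 0, 0, 0], [0, 2, 0, 0, 0], [0, 2, 0, 0, 0], [0, 2, 0, 0, 0]]}}

```text
clock: 6.82
eef_pos: [560.8, 55.0, 138.4]
eef_rot: [3.141, 0.004, 1.913]
wrist_force: [6.9, -18.9, -2.9]
finger_gap: 0.7
finger_force: 9.7
```

The force rose to 20 N with no movement, so the drawer is home. I'll back off and look into the lower drawer.

{"api": "arm_command", "payload": {"steps": [[0, -6, 0, 0, 0], [0, -20, 0, 0, 0], [0, -35, 0, -10, 0], [0, -60, 0, -50, 0], [0, -90, 0, -90, 0], [0, -115, 0, -105, 0], [0, -120, 0, -105, 0], [0, -120, 0, -105, 0], [0, -120, 0, -105, 0]]}}

```text
clock: 7.95
eef_pos: [600.0, -54.9, 242.6]
eef_rot: [-3.14, -0.001, 1.914]
wrist_force: [-0.2, 0.6, -0.1]
finger_gap: 0.4
finger_force: 0.0
```

Run:
```python
from h import *
np.set_printoptions(precision=1,suppress=True)
p=imaging.camera("wrist");save(p,"w2.png");t=imaging.camera("top");sd=imaging.camera("side");s=monitor.read_state();print(w2u(s["eef_pos"]),s["clock"],s["wrist_force"])
for q in (p,t,sd):
  for n in ["wing_nut","hex_nut","cap_nut","spacer","upper_front"]:
    r=find_in(q,n);print(n,[(np.array(k["rect"]),round(k["p"],2),w2u(atz(q,k["rect"][:2],70 if n!="upper_front" else 153))) for k in r[:3]])
for x in (-94,-98): print(proj(p,u2w([x,-145,153])),proj(p,u2w([x,145,153])))
print(proj(p,u2w([-204,145,103])),proj(p,u2w([-204,-145,103])))
```

```text
[-220.5    0.   243.1] 8.1 [0.4 0.6 0.7]
wing_nut [(array([168.5, 140.9,  70. ,  28.3]), 0.62, array([-158.4,  113. ,   70. ])), (array([451.2, 141.8,  40.9,  34.9]), 0.43, array([-159. , -102.8,   70. ]))]
hex_nut [(array([452.5, 141.4,  40.3,  38.6]), 0.87, array([-158.7, -103.8,   70. ]))]
cap_nut [(array([277.5, 141.6,  33.6,  27.7]), 0.77, array([-158.9,   29.8,   70. ])), (array([198.6, 313.6,  94. , 101.5]), 0.67, array([-302.5,  100.9,   70. ]))]
spacer [(array([361.2, 151.4,  44.8,  49.5]), 0.68, array([-166.2,  -34.3,   70. ]))]
upper_front [(array([315. ,  40.1, 542.5,  45.8]), 0.78, array([-101.3,    0.6,  153. ])), (array([363.2, 150.3,  48.8,  46.7]), 0.23, array([-159.6,  -27.1,  153. ]))]
wing_nut [(array([340.4, 280.8,  16.1,  11.9]), 0.58, array([-156.6,   29.4,   70. ]))]
hex_nut [(array([303.6, 279.4,  58.5, 146.8]), 0.31, array([-90.8,   2.2,  70. ]))]
cap_nut [(array([343.1, 281.7,  11.6,   8.4]), 0.53, array([-160.9,   32.8,   70. ]))]
spacer []
upper_front [(array([306.7, 284.6,  34.6, 101.6]), 0.82, array([-92.5,  16. , 153. ]))]
wing_nut [(array([252.7, 285.7,  23.9,  15.8]), 0.76, array([-152.3,  104. ,   70. ]))]
hex_nut [(array([357.6, 250.9,  10.7,   6.9]), 0.6, array([-155.5, -107.3,   70. ]))]
cap_nut []
spacer []
upper_front [(array([282.1, 228.7, 149.3,  71.6]), 0.66, array([-135.7,   34.7,  153. ]))]
[587.3  25.4] [45.2 25.2]
[586.   33.6] [46.4 33.4]
[114.5 208.3] [518.4 208.5]
```

View pics/w2.png

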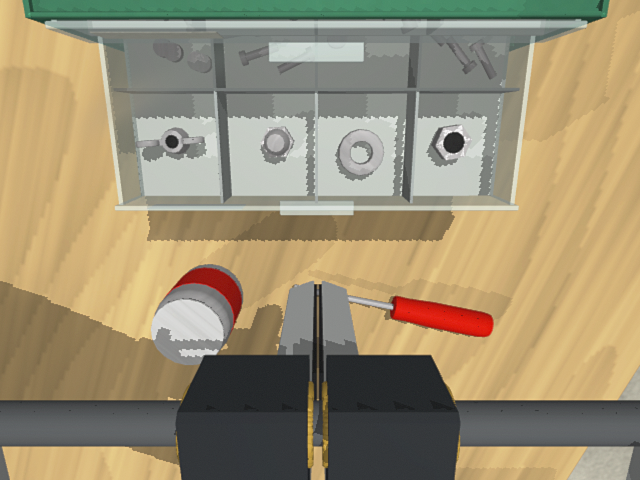

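The wing nut is in the leftmost compartment, with its boss at about (172,141) and ears from 138 to 205. The top front is at rows 21–30, as predicted for fully home. The lower front at row ~208 is unmoved.

Run:
```python
from h import *
np.set_printoptions(precision=1,suppress=True)
p=imaging.camera("wrist");sd=imaging.camera("side")
a=[172,141];b=find_in(sd,"wing_nut")[0]["rect"][:2]
X=tri([(p,a),(sd,b)]);print(b,X,w2u(X)); 
for z in (72,78,84): print(w2u(atz(p,a,z)),w2u(atz(sd,b,z)))
Y=w2u(atz(p,a,77));print(Y);goto(u2w([Y[0],Y[1],160]),YAW)
```

```text
[251.6, 287.6] [477.  -34.3  72.8] [-159.4  109.    72.8]
[-159.3  109.5   72. ] [-158.7  108.5   72. ]
[-159.   107.6   78. ] [-166.2  110.9   78. ]
[-158.7  105.6   84. ] [-173.7  113.3   84. ]
[-159.1  107.9   77. ]
shift [  62.  -107.9   83.5] from [600.4 -55.7 243.5]
turn -0.030849591895065084
```

{"api": "arm_command", "payload": {"steps": [[0, 30, -54, 20, 0], [0, 62, -108, 45, 0], [0, 62, -108, 80, 0], [0, 62, -108, 93, 0], [0, 62, -108, 93, 0], [0, 62, -108, 93, 0], [0, 62, -108, 93, 0]]}}

```text
clock: 9.88
eef_pos: [478.4, -33.7, 151.2]
eef_rot: [3.141, 0.001, 1.913]
wrist_force: [-0.3, 0.6, -0.3]
finger_gap: 0.4
finger_force: 0.0
```

Run:
```python
from h import *
np.set_printoptions(precision=1,suppress=True)
p=imaging.camera("wrist");sd=imaging.camera("side");s=monitor.read_state();T=s["eef_pos"];print(T,w2u(T),s["clock"],s["wrist_force"])
save(p,"w3.png")
for q in (p,sd):
  r=find_in(q,"wing_nut");print([(np.array(k["rect"]),round(k["p"],2),w2u(atz(q,k["rect"][:2],74))) for k in r[:3]])
print(proj(p,u2w([-159,108,77])))
```

```text
[478.2 -33.7 150.9] [-159.2  107.7  150.9] 9.975 [-0.3  0.1 -0.5]
[]
[(array([254.2, 285.8,  24.7,  16.9]), 0.47, array([-158.9,  103.6,   74. ]))]
[314.7 257.9]
```

View pics/w3.png

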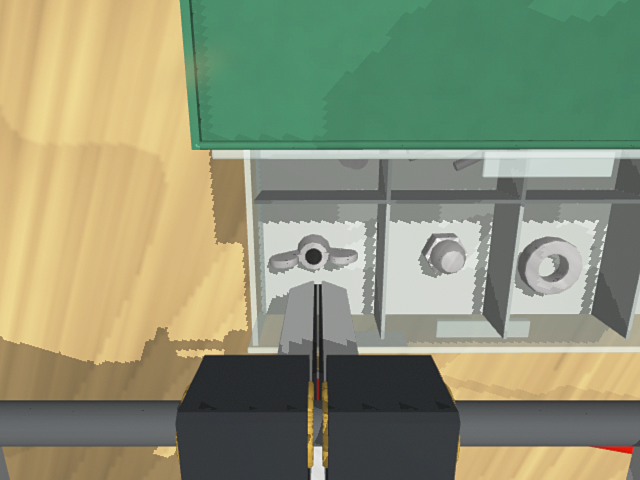

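The wing nut's boss is at (313,257), against a predicted (315,258), so the fingers are right over it. I'll descend until the fingertips are about 22 mm above it and hold.

{"api": "arm_command", "payload": {"steps": [[0, -0.5, -1, 8, 0], [0, -0.5, -1, 16, 0], [0, -0.5, -1, 22, 0], [0, -0.5, -1, 22, 0], [0, -0.5, -1, 22, 0], [0, -0.5, -1, 22, 0], [0, -0.5, -1, 22, 0], [0, -0.5, -1, 22, 0], [0, -0.5, -1, 22, 0], [0, -0.5, -1, 22, 0], [0, -0.5, -1, 22, 0], [0, -0.5, -1, 22, 0], [0, -0.5, -1, 22, 0], [0, -0.5, -1, 22, 0], [0, -0.5, -1, 22, 0], [0, -0.5, -1, 22, 0], [0, -0.5, -1, 22, 0], [0, -0.5, -1, 22, 0], [0, -0.5, -1, 22, 0], [0, -0.5, -1, 22, 0]]}}

```text
clock: 12.58
eef_pos: [477.0, -34.4, 128.4]
eef_rot: [-3.142, -0.0, 1.913]
wrist_force: [-0.6, 0.4, -0.6]
finger_gap: 0.5
finger_force: 0.0
```

{"api": "arm_command", "payload": {"steps": [[0, 0, 0, 0, 0], [0, 0, 0, 0, 0], [0, 0, 0, 0, 0], [0, 0, 0, 0, 0], [0, 0, 0, 0, 0], [0, 0, 0, 0, 0], [0, 0, 0, 0, 0], [0, 0, 0, 0, 0]]}}

```text
clock: 13.58
eef_pos: [477.0, -34.4, 128.4]
eef_rot: [-3.142, 0.0, 1.914]
wrist_force: [0.0, 0.1, -0.2]
finger_gap: 0.7
finger_force: 0.0
```

Run:
```python
from h import *
p=imaging.camera("side");save(p,"s4.png");s=monitor.read_state();print(w2u(s["eef_pos"]),s["clock"],s["wrist_force"])
```

```text
[-159.5050313   109.03369412  128.45433402] 13.625 [ 0.47258609 -0.94670036  0.50602301]
```

View pics/s4.png

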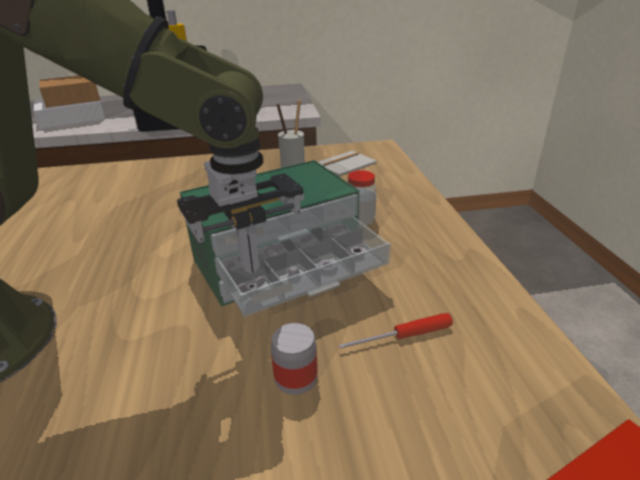

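The side view shows the fingertips at about (252,270), just above the wing nut at about (252,287). The top drawer is flush, the lower one is still open, and the jar, tin and screwdriver have not moved.

```bash
python3 -c "
from cell import job;print(job.sign_off())"
```

```text
the job is handed in; nothing more can be done
None
```

The top drawer is fully home and the job is handed in: the arm held for over two seconds, and is still pointing, with its fingertips about 22 mm above the wing nut, in the lower drawer's compartment nearest the robot; the lower drawer, the hardware, the jar, the tin and the screwdriver show no sign of having moved.

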